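# Line up the leather stamps by size

## Task

Stand the four hand stamps upright on the row board, one centred on each round cork mark, in order of size with the smallest next to the yellow end block and the largest at the far end. One stamp is held in the keyhole hanger: slide it along the slot to the wide end before lifting it out. Do not tip any stamp over, and let go of them all.

Things in the scene. Friction and masses are not known exactly. Their poses are not given: they have to be found in the camera images.
- stamp1_center (a point): Centre (on the axis, 46 mm above the underside) of the loose hand stamp with black plastic handle, the smallest. Upright, 92 mm tall: at the foot a brass disc 28 mm across, 8 mm thick; then a neck 14 mm across; from 30 mm up a round handle 26 mm across. z is its axis, up. About 90 g. It starts upright on the table, free or with its neck in the keyhole hanger.
- stamp2_center (a point): Centre (on the axis, 49 mm above the underside) of the loose hand stamp with blue plastic handle, the second smallest. Upright, 98 mm tall: at the foot a brass disc 36 mm across, 8 mm thick; then a neck 14 mm across; from 30 mm up a round handle 26 mm across. z is its axis, up. About 120 g. It starts upright on the table, free or with its neck in the keyhole hanger.
- stamp3_center (a point): Centre (on the axis, 52 mm above the underside) of the loose hand stamp with green plastic handle, the second largest. Upright, 104 mm tall: at the foot a brass disc 44 mm across, 8 mm thick; then a neck 14 mm across; from 30 mm up a round handle 26 mm across. z is its axis, up. About 150 g. It starts upright on the table, free or with its neck in the keyhole hanger.
- stamp4_center (a point): Centre (on the axis, 55 mm above the underside) of the loose hand stamp with white plastic handle, the largest. Upright, 110 mm tall: at the foot a brass disc 52 mm across, 8 mm thick; then a neck 14 mm across; from 30 mm up a round handle 26 mm across. z is its axis, up. About 180 g. It starts upright on the table, free or with its neck in the keyhole hanger.
- markA: Round cork mark A, 60 mm across, black centre dot, in the flat top of the fixed dark wooden board (64 x 380 mm). Origin on the mark's axis at table height; the board's top is 10 mm above it. Marks A, B, C, D lie in a straight line along the mark's y axis, 78 mm apart, from A (the -y, robot's right end) to D (left end).
- markB: Round cork mark B, 60 mm across, black centre dot, in the flat top of the fixed dark wooden board (64 x 380 mm). Origin on the mark's axis at table height; the board's top is 10 mm above it. Marks A, B, C, D lie in a straight line along the mark's y axis, 78 mm apart, from A (the -y, robot's right end) to D (left end).
- markC: Round cork mark C, 60 mm across, black centre dot, in the flat top of the fixed dark wooden board (64 x 380 mm). Origin on the mark's axis at table height; the board's top is 10 mm above it. Marks A, B, C, D lie in a straight line along the mark's y axis, 78 mm apart, from A (the -y, robot's right end) to D (left end).
- markD: Round cork mark D, 60 mm across, black centre dot, in the flat top of the fixed dark wooden board (64 x 380 mm). Origin on the mark's axis at table height; the board's top is 10 mm above it. Marks A, B, C, D lie in a straight line along the mark's y axis, 78 mm apart, from A (the -y, robot's right end) to D (left end).
- yellow_end: Yellow block 50 x 20 mm fixed across one end of the board, either end; its top is 18 mm above the table. Origin at table height, on the line of marks, 55 mm beyond the nearest mark (A or D). A pale wooden block lies at the other end.
- hanger: Fixed steel plate 140 (x) x 92 mm, underside 14, top 19 mm above the table; origin at table height under its middle. Keyhole slot along x: 20 mm wide from x = -46 mm, to a wide end 60 mm across centred at x = +30 mm. One stamp (any) stands on the table at x = -30 mm, neck in the slot, disc under the plate (6 mm of play upward); every disc passes up through the wide end only.

How it is judged (in metres and radians):
At the end, for the whole second after the job is handed in: Each stamp stands upright (within 0.1 rad) on the board (height within 5 mm), its axis within 13 mm of the centre of its own mark: black, blue, green, white counted from the yellow end; all released and at rest (((horizontal distance between yellow_end and markA below 0.1 m and horizontal distance between stamp1_center and markA below 0.013 m and horizontal distance between stamp2_center and markB below 0.013 m and horizontal distance between stamp3_center and markC below 0.013 m and horizontal distance between stamp4_center and markD below 0.013 m) or (horizontal distance between yellow_end and markD below 0.1 m and horizontal distance between stamp1_center and markD below 0.013 m and horizontal distance between stamp2_center and markC below 0.013 m and horizontal distance between stamp3_center and markB below 0.013 m and horizontal distance between stamp4_center and markA below 0.013 m)) and height (world z) of stamp1_center between 0.051 and 0.061 m and angle between each of stamp1_center, stamp2_center, stamp3_center, stamp4_center's own z axis and vertical below 0.1 rad and linear speed of each of stamp1, stamp2, stamp3, stamp4 below 0.02 m/s and height (world z) of stamp2_center between 0.054 and 0.064 m and height (world z) of stamp3_center between 0.057 and 0.067 m and height (world z) of stamp4_center between 0.06 and 0.07 m); the robot touches nothing.
It fails at once if a stamp is tipped over (leans by more than 0.7 rad) (angle between any of stamp1_center, stamp2_center, stamp3_center, stamp4_center's own z axis and vertical above 0.7 rad).
It also fails if it takes over 106 s, if anything falls off the work surface, if the arm or the gripper's body presses on something with over 40 N, if the wrist force passes 120 N, or if a joint passes its speed limit or range.

## Robot

A 7-joint arm with a two-finger parallel gripper is mounted at the origin on the work surface. World frame = base frame: x ahead of the robot, y to its left, z up, the work surface at z = 0. Lengths are in mm, angles in rad, forces in N, time in s.
With the tool pointing down it reaches from about 400 to 750 mm from the base axis. Payload 19.5 kg.
Tool frame: the origin (TCP) lies on the centre line of the jaws, within the pads' length; the fingertips stand 11 mm ahead of it and the grasp point (between the pads) lies 8 mm behind it (ctrl.tips_ahead is the distance from the TCP to the fingertips, in mm); z points along the fingers, y is the direction in which the jaws open and shut (so a half turn about z gives the same grasp; the last joint's range is limited). The gripper opens to 85 mm and grips with 20 to 120 N. Pads are 22 mm wide; open, the fingers measure 114 mm over their backs; the gripper's body (76 mm by 85 mm) begins 54 mm behind the grasp point. The pads swing forward as they close: fully open they stand 13 mm farther back than shut.
Start: joints at [1.084, 0.707, -0.028, 1.485, 0.022, 0.951, -0.075], TCP at [247.399, -519.028, 242.268] pointing down, gripper open.
Joint ranges: [-2.71, 2.71], [-0.32, 2.16], [-1.57, 1.52], [0, 2.45], [-1.46, 4.6], [0, 2.02], [-2.83, 2.83]. Speed limits (rad/s): [1.89, 1.89, 2.57, 2.57, 3.01, 3.01, 3.01].

## Interface

Orientations are given as a rotation vector (axis times angle).
In Python, from rig import sensors, cams, ctrl gives the robot as it stands. The module is installed in compiled form; this text tells all that it offers.
- The arm moves only by the shell command python3 -m pendant 'ROWS'. ROWS is a JSON object of lists of equal length, an entry for each row: "jaw": the closure, from 0 (fully open) to 1 (shut); "xyz": the shift along the tool's x, y, z as a fraction of full scale, a list of three; "twist": the turn about the tool's z as a fraction of full scale. In form: {"jaw": [jaw, ...], "xyz": [[dx, dy, dz], ...], "twist": [twist, ...]}. A call has 1 to 8 rows; each row shifts and turns the commanded pose from where the row before left it, along the tool's axes as they then stand; what a row does not reach is not made up. Full scale, the value 1, is 0.03 m for a shift and 4 degrees for a turn. A row lasts 1/8 s, in which the tool goes at most 62.5 mm and 10.7 degrees, less where a joint would pass 70% of its speed; a pose out of reach is approached as far as the arm can. A call with a number of a shift or a turn outside -1 to 1 is refused whole. A call with a gripper value outside its range is refused whole. The fingers move at their own pace and stop on an object; the grip force is fixed at half the most. Time passes only in rows, so rows that do not move let the fingers close. It gives the time, the measured TCP pose, the force and the opening at its end, in the units of the state.
- sensors.state(): the state, without advancing time (a new reading comes with each control period).
- cams.grab_frame(name): name is "scene" or "top"; returns a dict with "frame" (480x640x3 uint8, red, green, blue), "camera_matrix" (3x3 intrinsics, pixels), "dist" ([k1, k2, p1, p2, k3] as OpenCV has them; the pictures are not rectified), "R" (3x3) and "t" (3): a world point X has camera coordinates R X + t. Camera axes: x right, y down, z forward; pixel columns grow to the right and rows downward; lengths in mm; the calibration is good to about 2 mm. A picture is of the moment at which its call begins. There is no depth.
- ctrl.sign_off(): hands the job in, once; it reports no verdict.
The state is a dict: "t": time; "joint_pos": joint angles; "joint_vel": joint speeds; "effort": joint torques, N m; "tool_pos": TCP position; "ee_rot": TCP orientation; "contact_force": force on the tool from outside, world axes, zero at the start; "wrist_torque": the same for the moment, N m; "finger_gap": opening from 0.0 (shut) to 1.0 (fully open).
Only numpy, scipy, OpenCV 4.12 (cv2) and the standard library are available. Lean on these libraries where they do the work, as an engineer would, in place of code of your own. Each camera call takes 0.05 s, during which the arm holds its last target.

## Working session

There is one attempt and no reset: what is moved stays moved. The work goes in short steps, Python scripts to look and compute and a shell command to move; the robot and the scene stay as the last step left them, time stands still between calls to the robot, and variables do not carry over. Pictures are saved under pics/ and viewed, and the job is handed in when it is done.

```bash
mkdir -p pics
cat > h.py <<'E'
import numpy as np, cv2
from rig import sensors, cams, ctrl
def grab(n,save=None):
    f=cams.grab_frame(n)
    if save: cv2.imwrite('pics/'+save,cv2.cvtColor(f['frame'],cv2.COLOR_RGB2BGR))
    return f
def ray(f,uv):
    K=np.array(f['camera_matrix'],float);d=np.array(f['dist'],float)
    p=cv2.undistortPoints(np.array(uv,float).reshape(-1,1,2),K,d).reshape(-1,2)
    R=np.array(f['R']);t=np.array(f['t']).reshape(3)
    D=np.c_[p,np.ones(len(p))]@R
    return -R.T@t,D
def plane(f,uv,z):
    C,D=ray(f,uv); return C+D*((z-C[2])/D[:,2])[:,None]
def proj(f,X):
    return cv2.projectPoints(np.array(X,float).reshape(-1,1,3),cv2.Rodrigues(np.array(f['R'],float))[0],np.array(f['t'],float).reshape(3,1),np.array(f['camera_matrix'],float),np.array(f['dist'],float))[0].reshape(-1,2)
E
python3 - <<'E'
from h import *
np.set_printoptions(precision=3,suppress=True)
for n in('scene','top'):
    f=grab(n,n+'0.png'); print(n,f['camera_matrix'],f['dist'],'C',ray(f,[[320,240]])[0],'\n',np.array(f['R']))
print(sensors.state())
E
```

```text
scene [[520.398   0.    311.822]
 [  0.    520.398 234.045]
 [  0.      0.      1.   ]] [0.033 0.    0.    0.    0.   ] C [1021.018  213.049  813.917] 
 [[-0.332  0.943  0.012]
 [ 0.794  0.287 -0.536]
 [-0.509 -0.168 -0.844]]
top [[485.264   0.    320.352]
 [  0.    485.264 232.142]
 [  0.      0.      1.   ]] [-0.003  0.     0.     0.     0.   ] C [493.182  52.747 793.722] 
 [[ 0.01  -1.     0.001]
 [-0.998 -0.01  -0.07 ]
 [ 0.07  -0.001 -0.998]]
{'t': 0.1, 'joint_pos': array([ 1.084,  0.707, -0.028,  1.485,  0.022,  0.951, -0.075]), 'joint_vel': array([-0.002, -0.   ,  0.002,  0.   , -0.002,  0.003, -0.002]), 'effort': array([  0.002, -88.428,   1.237, -23.645,   0.017,   0.005,  -0.   ]), 'tool_pos': array([ 247.31 , -518.856,  241.891]), 'ee_rot': array([-3.063, -0.693,  0.   ]), 'contact_force': array([ 0.792, -1.301, -0.036]), 'wrist_torque': array([ 0.021, -0.003,  0.022]), 'finger_gap': 0.9981913966017997}
```

View pics/top0.png

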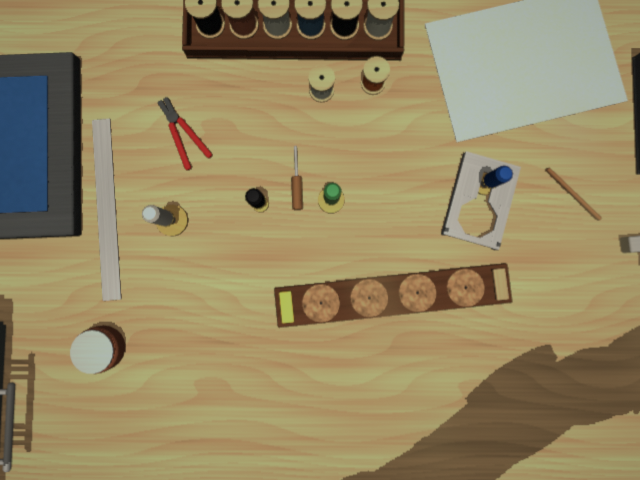

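View pics/scene0.png

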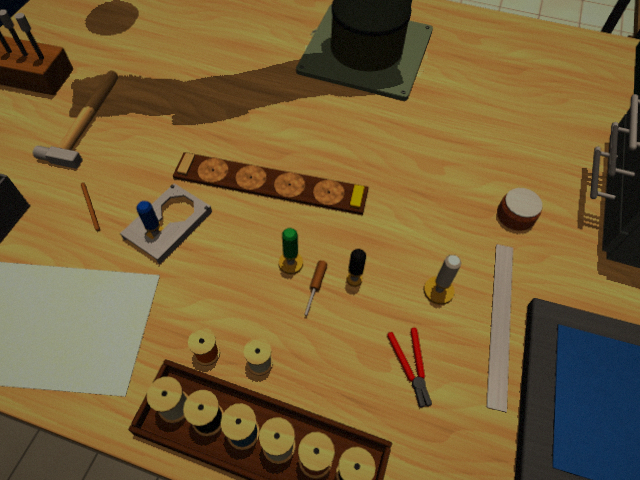

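The scene is clear. The yellow block is at the left, or D, end (top view 287,307). The marks are at about (321,302), (369,298), (418,293) and (466,287). The blue stamp is in the hanger at about (500,178). White (160,217), black (257,200) and green (332,195) are free. Next I'll measure them.

```bash
cat > meas.py <<'E'
from h import *
np.set_printoptions(precision=1,suppress=True)
ROI={'top':dict(black=(235,175,285,220),green=(310,170,360,225),white=(135,195,195,245),blue=(478,155,520,200)),
'scene':dict(black=(340,235,380,295),green=(270,215,315,285),white=(415,245,470,310),blue=(125,190,170,245))}
def mask(hsv,c):
    h,s,v=[hsv[...,i].astype(int) for i in range(3)]
    if c=='black': return v<60
    if c=='green': return (h>45)&(h<85)&(s>100)
    if c=='blue': return (h>100)&(h<130)&(s>120)
    if c=='white': return (s<70)&(v>85)
def blob(m,r):
    M=np.zeros(m.shape,np.uint8);x0,y0,x1,y1=r;M[y0:y1,x0:x1]=m[y0:y1,x0:x1]
    n,l,st,c=cv2.connectedComponentsWithStats(M)
    if n<2: return None
    i=1+np.argmax(st[1:,4]);return c[i],st[i]
def tri(a,b):
    (C1,d1),(C2,d2)=a,b
    d1=d1/np.linalg.norm(d1);d2=d2/np.linalg.norm(d2)
    s=np.linalg.lstsq(np.c_[d1,-d2],C2-C1,rcond=None)[0]
    p,q=C1+s[0]*d1,C2+s[1]*d2
    return (p+q)/2,np.linalg.norm(p-q)
E
python3 - <<'E'
from meas import *
F={n:grab(n) for n in('top','scene')}
H={n:cv2.cvtColor(F[n]['frame'],cv2.COLOR_RGB2HSV) for n in F}
for c in('black','blue','green','white'):
    rr=[]
    for n in F:
        b=blob(mask(H[n],c),ROI[n][c]); print(c,n,b[0],b[1])
        C,D=ray(F[n],[b[0]]);rr.append((C,D[0]))
    print('   tri',*tri(*rr))
h=H['top']
# marks
for n,r in(('top',(270,260,515,330)),('scene',(170,145,375,215))):
    h=H[n];m=((h[...,0]>4)&(h[...,0]<17)&(h[...,1]>90)&(h[...,2]>110)).astype(np.uint8)
    M=np.zeros_like(m);M[r[1]:r[3],r[0]:r[2]]=m[r[1]:r[3],r[0]:r[2]]
    M=cv2.morphologyEx(M,cv2.MORPH_OPEN,np.ones((3,3)))
    cs,_=cv2.findContours(M,cv2.RETR_EXTERNAL,cv2.CHAIN_APPROX_NONE)
    for c in cs:
        if cv2.contourArea(c)>150:
            e=cv2.fitEllipse(cv2.convexHull(c)); print(n,'mark',np.array(e[0]),np.array(e[1]),plane(F[n],[e[0]],10))
E
```

```text
black top [255.1 197.9] [246 189  19  19 281]
black scene [356.6 263.7] [349 249  17  32 403]
   tri [595.8 152.1  60.1] 0.40589200718059326
blue top [498.2 176.2] [485 166  27  21 377]
blue scene [147.1 214.9] [137 201  21  29 381]
   tri [ 631.3 -215.2   69.4] 0.029150117967639833
green top [331.6 192.3] [324 183  17  20 258]
green scene [289.7 242.6] [283 228  15  31 376]
   tri [603.3  36.3  74.4] 0.4141944649546997
white top [150.5 213.4] [142 205  18  18 254]
white scene [453.  260.1] [446 255  14  11 111]
   tri [565.2 294.9 107. ] 1.2078931864360951
top mark [320.5 302.9] [37.3 38.4] [[434.3  50.9  10. ]]
top mark [369.  297.7] [37.6 39.7] [[443.4 -26.8  10. ]]
top mark [417.1 292.7] [37.3 38.5] [[ 452.2 -104.    10. ]]
top mark [465.4 287.4] [37.1 38.2] [[ 461.4 -181.7   10. ]]
scene mark [328.3 191.8] [24.5 30.1] [[433.8  50.4  10. ]]
scene mark [289.3 184. ] [24.3 29.8] [[442. -27.  10.]]
scene mark [250.5 176.7] [23.7 30.1] [[ 451.1 -105.    10. ]]
scene mark [212.4 169.5] [23.2 30. ] [[ 460.1 -182.4   10. ]]
```

Run:
```python
import cv2
a=cv2.imread('pics/top0.png');cv2.imwrite('pics/hang.png',cv2.resize(a[140:260,430:530],None,fx=5,fy=5,interpolation=cv2.INTER_CUBIC))
cv2.imwrite('pics/st.png',cv2.resize(a[165:255,130:370],None,fx=3.3,fy=3.3,interpolation=cv2.INTER_CUBIC))
```

```text
(no output)
```

View pics/hang.png

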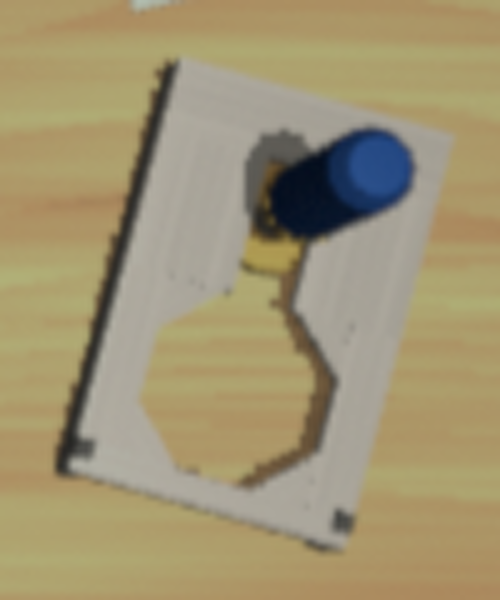

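View pics/st.png

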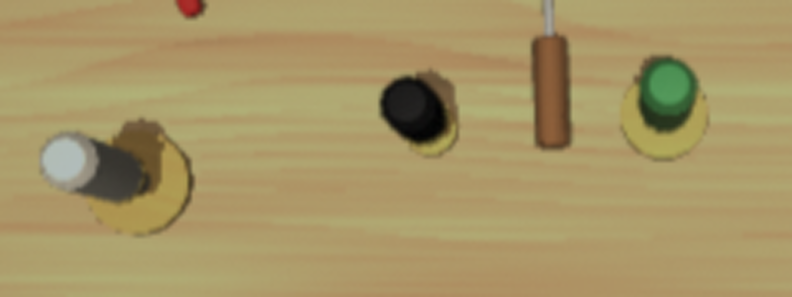

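Run:
```python
from meas import *
f=grab('top')
c=np.array([(178,60),(453,137),(342,548),(72,466),(238,385)])/5+[430,140]
P=plane(f,c,19);print(P)
print([np.linalg.norm(P[i,:2]-P[(i+1)%4,:2]) for i in range(4)])
o=P[:4].mean(0)[:2]; xv=(P[2]+P[3]-P[0]-P[1])[:2];xv/=np.linalg.norm(xv)
print('o',o,'xaxis',xv,np.degrees(np.arctan2(xv[1],xv[0])),'wide',o+30*xv,'start',o-30*xv)
w=np.array([(68,161),(412,110),(669,88)])/3.3+[130,165]
print('tops',plane(f,w[:1],110),plane(f,w[1:2],92),plane(f,w[2:],104))
d=np.array([(141,184),(664,117),(433,128)])/3.3+[130,165]
print('discs w,g,bk',plane(f,d,8))
print('blue top',plane(f,np.array([[372,168]])/5+[430,140],98))
# yellow
h=cv2.cvtColor(f['frame'],cv2.COLOR_RGB2HSV)
m=((h[...,0]>24)&(h[...,0]<36)&(h[...,1]>180)&(h[...,2]>120))
b=blob(m,(270,280,300,330));print(b,plane(f,[b[0]],18))
from scipy.spatial.transform import Rotation as Ro
print(Ro.from_rotvec(sensors.state()['ee_rot']).as_matrix())
```

```text
[[ 680.  -181.7   19. ]
 [ 655.7 -270.4   19. ]
 [ 522.4 -232.4   19. ]
 [ 547.7 -146.3   19. ]
 [ 574.4 -199.8   19. ]]
[np.float64(92.0376782508699), np.float64(138.64553183635437), np.float64(89.815693464288), np.float64(136.90412856024471)]
o [ 601.5 -207.7] xaxis [-1.   0.3] 164.5499973939487 wide [ 572.5 -199.7] start [ 630.4 -215.7]
tops [[564.6 293.  110. ]] [[590.6 148.3  92. ]] [[599.8  35.3 104. ]]
discs w,g,bk [[564.2 292.5   8. ]
 [600.1  35.2   8. ]
 [593.5 149.2   8. ]]
blue top [[ 629.8 -213.8   98. ]]Traceback (most recent call last):
  File "<stdin>", line 16, in <module>
TypeError: 'NoneType' object is not subscriptable
```

```bash
python3 -m pendant '{"jaw":[0,0,0,0,0,0,0,0],"xyz":[[0,0,0],[0,0,0],[0,0,0],[0,0,0],[0,0,0],[0,0,0],[0,0,0],[0,0,0]],"twist":[-1,-1,-1,-1,-1,-1,-1,-1]}'
python3 -m pendant '{"jaw":[0,0,0,0,0,0,0,0],"xyz":[[0,0,0],[0,0,0],[0,0,0],[0,0,0],[0,0,0],[0,0,0],[0,0,0],[0,0,0]],"twist":[-1,-1,-1,-1,-1,-1,-1,-1]}'
cat > d.py <<'E'
import sys
from h import *
from scipy.spatial.transform import Rotation as Ro
s=sensors.state();R=Ro.from_rotvec(s['ee_rot']).as_matrix()
T=np.array([float(a) for a in sys.argv[1:4]])
print('t',s['t'],'pos',s['tool_pos'].round(1),'yaw',np.degrees(np.arctan2(R[1,0],R[0,0])).round(2),'tilt',R[:,2].round(3),'gap',round(s['finger_gap'],3),'F',s['contact_force'].round(1))
d=T-s['tool_pos'];print('world d',d.round(1),'units of 30mm in tool:',(R.T@d/30).round(2))
E
python3 d.py 630.5 -215 180
```

```text
t: 1.25
tool_pos: [247.4, -519.0, 242.2]
ee_rot: [-2.753, -1.514, -0.0]
contact_force: [-1.2, 0.8, -0.2]
finger_gap: 0.999
t: 2.25
tool_pos: [247.3, -519.0, 242.2]
ee_rot: [-2.229, -2.214, -0.0]
contact_force: [0.4, -0.4, -0.6]
finger_gap: 1.002
t 2.25 pos [ 247.3 -519.   242.2] yaw 89.61 tilt [-0.  0. -1.] gap 1.002 F [ 0.4 -0.4 -0.6]
world d [383.2 304.  -62.2] units of 30mm in tool: [10.22 12.7   2.07]
```

```bash
python3 -m pendant '{"jaw":[0,0,0,0,0,0,0,0],"xyz":[[0.64,0.79,0.13],[0.64,0.79,0.13],[0.64,0.79,0.13],[0.64,0.79,0.13],[0.64,0.79,0.13],[0.64,0.79,0.13],[0.64,0.79,0.13],[0.64,0.79,0.13]],"twist":[0,0,0,0,0,0,0,0]}'
python3 -m pendant '{"jaw":[0,0,0,0,0,0,0,0],"xyz":[[0.64,0.79,0.13],[0.64,0.79,0.13],[0.64,0.79,0.13],[0.64,0.79,0.13],[0.64,0.79,0.13],[0.64,0.79,0.13],[0.64,0.79,0.13],[0.64,0.79,0.13]],"twist":[0,0,0,0,0,0,0,0]}'
python3 d.py 630.5 -215 60
```

```text
t: 3.25
tool_pos: [439.1, -366.5, 210.9]
ee_rot: [-2.231, -2.211, 0.0]
contact_force: [0.2, 0.3, 0.4]
finger_gap: 0.997
t: 4.25
tool_pos: [630.0, -214.6, 179.6]
ee_rot: [-2.231, -2.211, 0.0]
contact_force: [-0.0, 0.2, 0.9]
finger_gap: 0.997
t 4.25 pos [ 630.  -214.6  179.6] yaw 89.48 tilt [-0.  0. -1.] gap 0.997 F [-0.   0.2  0.9]
world d [   0.5   -0.4 -119.6] units of 30mm in tool: [-0.01  0.02  3.99]
```

```bash
python3 -m pendant '{"jaw":[0,0,0,0,0,0],"xyz":[[0,0,0.7],[0,0,0.7],[0,0,0.7],[0,0,0.7],[0,0,0.7],[0,0,0.5]],"twist":[0,0,0,0,0,0]}'
python3 -c "
from h import *
grab('scene','b1.png')
a=cv2.imread('pics/b1.png');cv2.imwrite('pics/b1c.png',cv2.resize(a[100:300,60:260],None,fx=3,fy=3))"
```

```text
t: 5.0
tool_pos: [629.1, -215.2, 58.8]
ee_rot: [-2.231, -2.211, 0.001]
contact_force: [0.6, 0.3, -0.5]
finger_gap: 0.998
```

View pics/b1c.png

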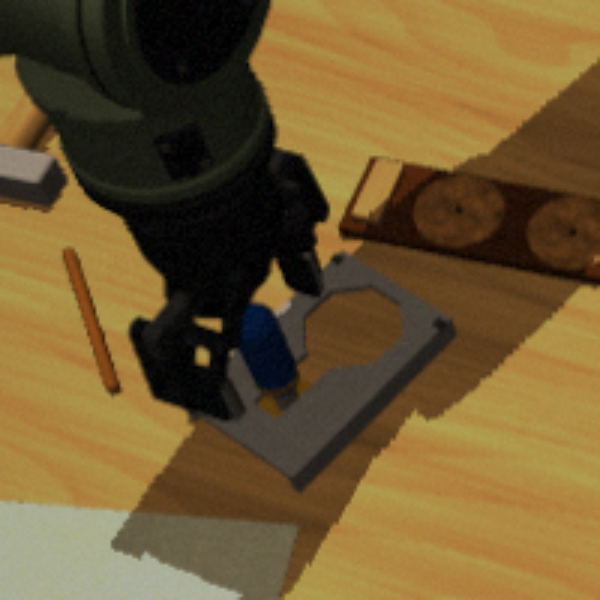

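The jaws straddle the blue handle (crop 268,345) and sit clear of the plate, so I'll close them.

```bash
python3 -m pendant '{"jaw":[0.3,0.5,0.7,1,1,1,1,1],"xyz":[[0,0,0],[0,0,0],[0,0,0],[0,0,0],[0,0,0],[0,0,0],[0,0,0],[0,0,0]],"twist":[0,0,0,0,0,0,0,0]}';python3 d.py 573 -199.7 62
```

```text
t: 6.05
tool_pos: [629.5, -215.3, 60.5]
ee_rot: [2.231, 2.211, 0.0]
contact_force: [-0.7, 0.1, 6.2]
finger_gap: 0.288
t 6.05 pos [ 629.5 -215.3   60.5] yaw 89.48 tilt [ 0.001 -0.    -1.   ] gap 0.288 F [-0.7  0.1  6.2]
world d [-56.5  15.6   1.5] units of 30mm in tool: [ 0.5  -1.89 -0.05]
```

```bash
python3 -m pendant '{"jaw":[1,1,1,1,1,1,1,1],"xyz":[[0,0,-0.08],[0,0,0],[0.07,-0.27,0],[0.07,-0.27,0],[0.07,-0.27,0],[0.07,-0.27,0],[0,0,0],[0,0,0]],"twist":[0,0,0,0,0,0,0,0]}';python3 d.py 573 -199.7 62
```

```text
t: 7.05
tool_pos: [597.3, -206.6, 62.3]
ee_rot: [2.231, 2.211, 0.0]
contact_force: [-0.4, 0.7, -1.2]
finger_gap: 0.288
t 7.05 pos [ 597.3 -206.6   62.3] yaw 89.48 tilt [ 0.  0. -1.] gap 0.288 F [-0.4  0.7 -1.2]
world d [-24.3   6.9  -0.3] units of 30mm in tool: [ 0.22 -0.81  0.01]
```

```bash
python3 -m pendant '{"jaw":[1,1,1,1,1],"xyz":[[0.07,-0.27,0],[0.07,-0.27,0],[0.07,-0.27,0],[0,0,0],[0,0,0]],"twist":[0,0,0,0,0]}';python3 d.py 573 -199.7 62
python3 -c "
from h import *
grab('scene','b2.png')
a=cv2.imread('pics/b2.png');cv2.imwrite('pics/b2c.png',cv2.resize(a[100:300,60:260],None,fx=3,fy=3))"
```

```text
t: 7.68
tool_pos: [573.0, -200.1, 62.4]
ee_rot: [2.231, 2.211, 0.0]
contact_force: [0.3, 0.1, -1.5]
finger_gap: 0.29
t 7.675 pos [ 573.  -200.1   62.4] yaw 89.48 tilt [ 0.  0. -1.] gap 0.29 F [ 0.3  0.1 -1.5]
world d [ 0.   0.4 -0.4] units of 30mm in tool: [0.01 0.   0.01]
```

View pics/b2c.png

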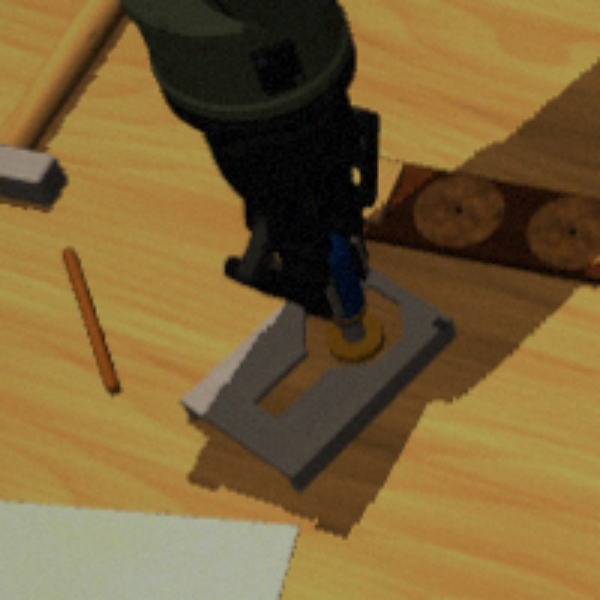

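```bash
python3 -m pendant '{"jaw":[1,1,1,1,1],"xyz":[[0,0,-0.2],[0,0,-0.5],[0,0,-0.6],[0,0,-0.6],[0,0,-0.3]],"twist":[0,0,0,0,0]}';python3 d.py 442.7 -26.9 100
```

```text
t: 8.35
tool_pos: [573.1, -200.2, 130.0]
ee_rot: [2.231, 2.21, 0.001]
contact_force: [0.2, -0.2, -1.0]
finger_gap: 0.291
t 8.35 pos [ 573.1 -200.2  130. ] yaw 89.47 tilt [ 0.001 -0.    -1.   ] gap 0.291 F [ 0.2 -0.2 -1. ]
world d [-130.4  173.3  -30. ] units of 30mm in tool: [ 5.74 -4.4   0.99]
```

```bash
python3 -m pendant '{"jaw":[1,1,1,1,1,1,1,1],"xyz":[[0.5,-0.4,0],[0.85,-0.65,0],[0.95,-0.75,0.1],[0.95,-0.75,0.2],[0.95,-0.75,0.2],[0.85,-0.65,0.2],[0.5,-0.35,0.2],[0.19,-0.1,0.1]],"twist":[0,0,0,0,0,0,0,0]}';python3 -m pendant '{"jaw":[1],"xyz":[[0,0,0]],"twist":[0]}';python3 d.py 442.7 -26.9 72
```

```text
t: 9.35
tool_pos: [442.2, -26.0, 98.4]
ee_rot: [-2.23, -2.213, 0.0]
contact_force: [0.1, -0.4, -1.3]
finger_gap: 0.291
t: 9.48
tool_pos: [442.6, -26.8, 98.3]
ee_rot: [2.231, 2.212, -0.0]
contact_force: [-0.1, -0.2, -1.2]
finger_gap: 0.286
t 9.475 pos [442.6 -26.8  98.3] yaw 89.5 tilt [-0. -0. -1.] gap 0.286 F [-0.1 -0.2 -1.2]
world d [  0.1  -0.1 -26.3] units of 30mm in tool: [-0.    0.    0.88]
```

```bash
python3 -m pendant '{"jaw":[1,1,1,1,1,1],"xyz":[[0,0,0.3],[0,0,0.3],[0,0,0.2],[0,0,0.06],[0,0,0.04],[0,0,0]],"twist":[0,0,0,0,0,0]}'
python3 -c "
from h import *
grab('scene','b3.png')
a=cv2.imread('pics/b3.png');cv2.imwrite('pics/b3c.png',cv2.resize(a[100:260,180:380],None,fx=3,fy=3))"
```

```text
t: 10.22
tool_pos: [442.4, -26.7, 71.4]
ee_rot: [2.231, 2.211, 0.0]
contact_force: [0.1, 0.5, -0.5]
finger_gap: 0.288
```

View pics/b3c.png

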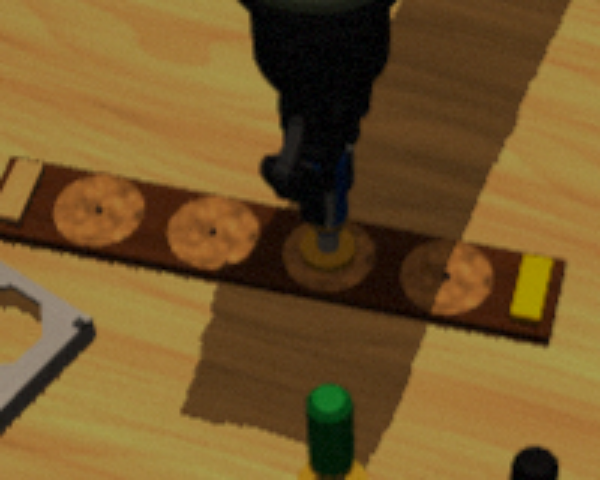

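The disc sits on mark C (crop 328,245; mark 330,255). Next I'll lower it the last bit and release.

```bash
python3 -m pendant '{"jaw":[1,1,0.6,0.5,0.3,0.2,0.2],"xyz":[[0,0,0.03],[0,0,0],[0,0,0],[0,0,0],[0,0,0],[0,0,0],[0,0,0]],"twist":[0,0,0,0,0,0,0]}';python3 d.py 601 35.7 200
```

```text
t: 11.15
tool_pos: [442.3, -26.7, 70.4]
ee_rot: [-2.231, -2.211, 0.0]
contact_force: [-0.2, -0.0, -0.7]
finger_gap: 0.802
t 11.15 pos [442.3 -26.7  70.4] yaw 89.48 tilt [-0.  0. -1.] gap 0.802 F [-0.2 -0.  -0.7]
world d [158.7  62.4 129.6] units of 30mm in tool: [ 2.13  5.27 -4.32]
```

```bash
python3 -m pendant '{"jaw":[0.2,0.2,0.2,0.2,0.2,0.2,0,0],"xyz":[[0,0,-0.5],[0,0,-0.9],[0,0,-0.9],[0,0,-0.7],[0.3,0.7,0],[0.33,0.9,0],[0.4,1,0],[0.4,1,0]],"twist":[0,0,0,0,0,0,0,0]}';python3 -m pendant '{"jaw":[0,0,0,0],"xyz":[[0.4,1,0],[0.3,0.65,0],[0,0,0],[0,0,0]],"twist":[0,0,0,0]}';python3 d.py 601 35.7 63
python3 - <<'E'
from meas import *
f=grab('top','b4.png');a=cv2.imread('pics/b4.png');cv2.imwrite('pics/b4c.png',cv2.resize(a[160:340,230:490],None,fx=3,fy=3))
E
```

```text
t: 12.15
tool_pos: [551.5, 15.6, 160.4]
ee_rot: [-2.231, -2.211, 0.0]
contact_force: [-0.4, -0.3, 0.9]
finger_gap: 1.003
t: 12.65
tool_pos: [599.9, 35.5, 160.3]
ee_rot: [-2.231, -2.211, 0.001]
contact_force: [0.1, -0.3, -0.1]
finger_gap: 0.996
t 12.65 pos [599.9  35.5 160.3] yaw 89.47 tilt [-0.001 -0.    -1.   ] gap 0.996 F [ 0.1 -0.3 -0.1]
world d [  1.1   0.2 -97.3] units of 30mm in tool: [0.01 0.04 3.24]
```

View pics/b4c.png

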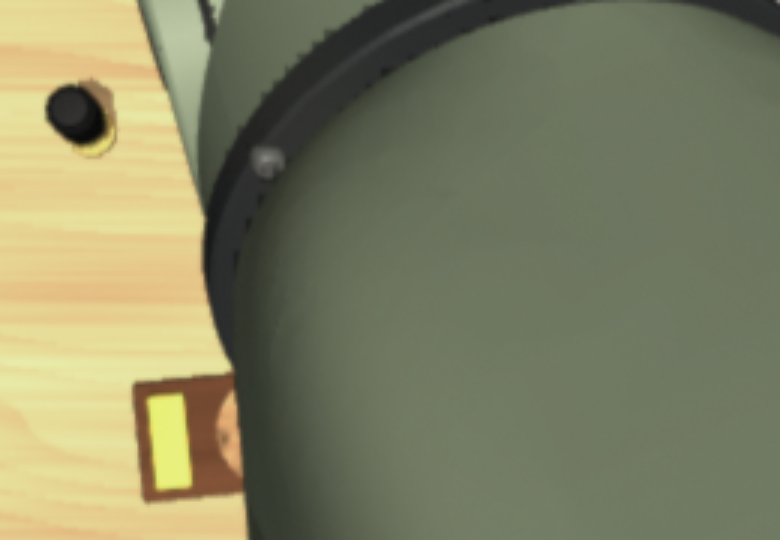

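The arm hides the row in the top view, but the black stamp is undisturbed. Next I'll go down and grasp green.

```bash
python3 -m pendant '{"jaw":[0,0,0,0,0,0],"xyz":[[0,0.03,0.7],[0,0,0.8],[0,0,0.8],[0,0,0.6],[0,0,0.34],[0,0,0]],"twist":[0,0,0,0,0,0]}'
python3 -m pendant '{"jaw":[0.3,0.5,0.7,1,1,1,1,1],"xyz":[[0,0,0],[0,0,0],[0,0,0],[0,0,0],[0,0,0],[0,0,0],[0,0,0],[0,0,0]],"twist":[0,0,0,0,0,0,0,0]}'
python3 d.py 451.6 -104.5 73
python3 -c "
from h import *
grab('scene','b5.png')
a=cv2.imread('pics/b5.png');cv2.imwrite('pics/b5c.png',cv2.resize(a[100:300,150:410],None,fx=3,fy=3))"
```

```text
t: 13.45
tool_pos: [601.2, 35.7, 63.0]
ee_rot: [-2.231, -2.211, 0.001]
contact_force: [0.1, 0.1, 0.5]
finger_gap: 0.995
t: 14.45
tool_pos: [601.5, 35.9, 63.5]
ee_rot: [2.231, 2.211, 0.001]
contact_force: [-0.2, -0.3, 5.8]
finger_gap: 0.29
t 14.45 pos [601.5  35.9  63.5] yaw 89.48 tilt [ 0.  0. -1.] gap 0.29 F [-0.2 -0.3  5.8]
world d [-149.9 -140.4    9.5] units of 30mm in tool: [-4.72 -4.95 -0.32]
```

View pics/b5c.png

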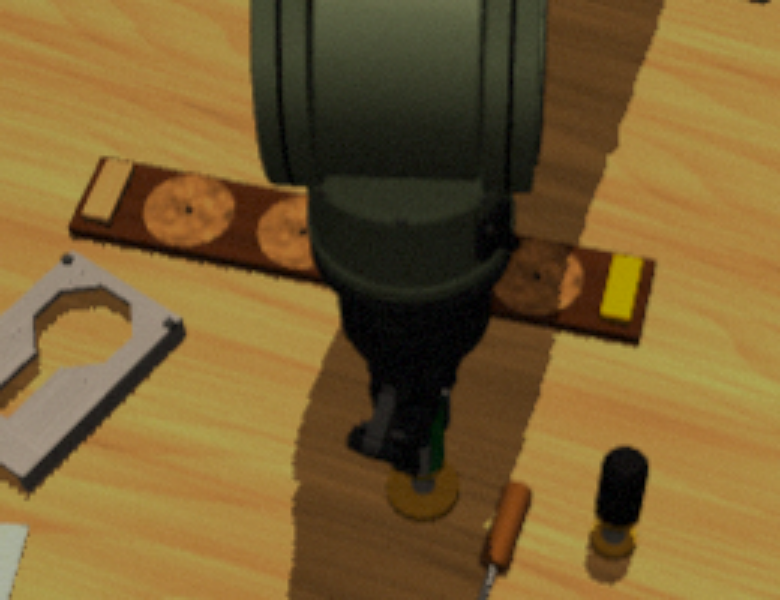

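```bash
python3 -m pendant '{"jaw":[1,1,1,1,1,1,1,1],"xyz":[[0,0,-0.3],[0,0,-0.7],[0,0,-0.8],[-0.4,-0.2,-0.4],[-0.8,-0.4,0],[-0.9,-0.5,0],[-0.9,-0.7,0],[-0.8,-0.9,0]],"twist":[0,0,0,0,0,0,0,0]}';python3 -m pendant '{"jaw":[1,1,1,1,1],"xyz":[[-0.5,-0.9,0],[-0.3,-0.8,0],[-0.12,-0.5,0],[0,-0.1,0],[0,0,0]],"twist":[0,0,0,0,0]}';python3 d.py 451.6 -104.5 74
```

```text
t: 15.5
tool_pos: [517.9, -79.2, 129.1]
ee_rot: [-2.232, -2.21, 0.001]
contact_force: [1.2, 0.8, -1.2]
finger_gap: 0.286
t: 16.12
tool_pos: [450.3, -104.5, 129.2]
ee_rot: [2.231, 2.211, 0.0]
contact_force: [0.1, -0.1, -0.3]
finger_gap: 0.29
t 16.125 pos [ 450.3 -104.5  129.2] yaw 89.48 tilt [ 0.  0. -1.] gap 0.29 F [ 0.1 -0.1 -0.3]
world d [  1.3  -0.  -55.2] units of 30mm in tool: [-0.    0.04  1.84]
```

```bash
python3 -m pendant '{"jaw":[1,1,1,1,1,1,1],"xyz":[[0,0.03,0.4],[0,0,0.5],[0,0,0.5],[0,0,0.3],[0,0,0.1],[0,0,0.04],[0,0,0]],"twist":[0,0,0,0,0,0,0]}'
python3 -c "
from h import *
grab('scene','b6.png')
a=cv2.imread('pics/b6.png');cv2.imwrite('pics/b6c.png',cv2.resize(a[100:260,180:380],None,fx=3,fy=3))"
```

```text
t: 17.0
tool_pos: [451.0, -104.5, 74.2]
ee_rot: [2.231, 2.211, 0.0]
contact_force: [-0.6, 0.4, -1.3]
finger_gap: 0.287
```

View pics/b6c.png

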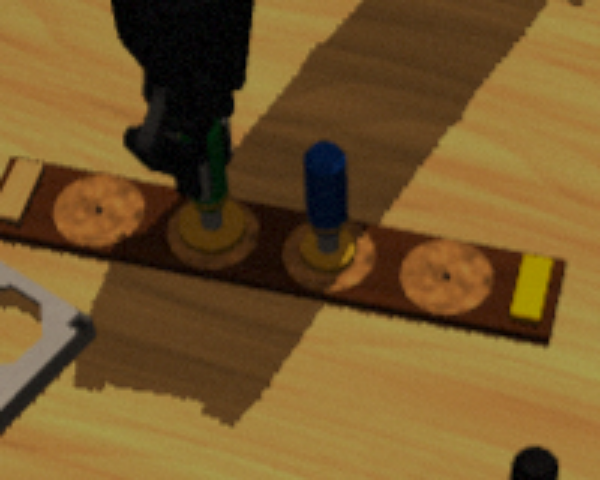

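Blue stands upright on C (crop 327,200) and green's disc is over B (crop 213,225). I'll release green and go to black.

```bash
python3 -m pendant '{"jaw":[1,1,0.6,0.5,0.3,0.2,0.2],"xyz":[[0,0,0.03],[0,0,0],[0,0,0],[0,0,0],[0,0,0],[0,0,0],[0,0,0]],"twist":[0,0,0,0,0,0,0]}'; python3 -m pendant '{"jaw":[0.2,0.2,0.2,0.2,0.2,0.2,0.2],"xyz":[[0,0,-0.4],[0,0,-0.8],[0,0,-0.9],[0,0,-0.9],[0,0,-0.6],[0,0,-0.2],[0,0,0]],"twist":[0,0,0,0,0,0,0]}';python3 d.py 592.5 150.5 190
```

```text
t: 17.92
tool_pos: [450.9, -104.5, 73.1]
ee_rot: [-2.231, -2.211, 0.0]
contact_force: [0.3, -0.1, -0.2]
finger_gap: 0.801
t: 18.8
tool_pos: [450.9, -104.5, 187.3]
ee_rot: [2.231, 2.211, 0.0]
contact_force: [-0.1, -0.0, -0.2]
finger_gap: 0.796
t 18.8 pos [ 450.9 -104.5  187.3] yaw 89.48 tilt [ 0. -0. -1.] gap 0.796 F [-0.1 -0.  -0.2]
world d [141.6 255.    2.7] units of 30mm in tool: [ 8.54  4.64 -0.09]
```

```bash
python3 -m pendant '{"jaw":[0.2,0.2,0.2,0.2,0.2,0.2,0,0],"xyz":[[0.6,0.3,0],[0.9,0.5,0],[0.9,0.5,0],[0.9,0.5,0],[0.9,0.5,0],[0.9,0.5,0],[0.9,0.5,0],[0.9,0.5,0]],"twist":[0,0,0,0,0,0,0,0]}';python3 -m pendant '{"jaw":[0,0,0,0,0],"xyz":[[0.9,0.5,0],[0.6,0.34,0],[0.1,0,0],[0,0,0],[0,0,0]],"twist":[0,0,0,0,0]}';python3 d.py 592.5 150.0 54
python3 -c "
from h import *
f=grab('scene','b7.png')
for z in (0,8,92): print(z,((proj(f,[[592.5,150,z]])-[180,100])*3).round(0))
for n,p,H in(('blue',(442.7,-26.9),108),('green',(451.6,-104.5),114)): print(n,((proj(f,[[*p,18],[*p,H]])-[180,100])*3).round(0))
a=cv2.imread('pics/b7.png');cv2.imwrite('pics/b7c.png',cv2.resize(a[100:300,180:440],None,fx=3,fy=3))"
```

```text
t: 19.8
tool_pos: [566.9, 102.4, 186.2]
ee_rot: [-2.231, -2.211, 0.002]
contact_force: [-0.3, -0.2, 0.8]
finger_gap: 0.999
t: 20.42
tool_pos: [592.3, 148.4, 187.0]
ee_rot: [2.232, 2.21, -0.001]
contact_force: [-0.2, 0.5, 0.1]
finger_gap: 0.998
t 20.425 pos [592.3 148.4 187. ] yaw 89.44 tilt [-0. -0. -1.] gap 0.998 F [-0.2  0.5  0.1]
world d [   0.2    1.6 -133. ] units of 30mm in tool: [0.05 0.01 4.43]
0 [[520. 536.]]
8 [[521. 529.]]
92 [[533. 456.]]
blue [[327. 245.]
 [324. 151.]]
green [[211. 223.]
 [196. 121.]]
```

View pics/b7c.png

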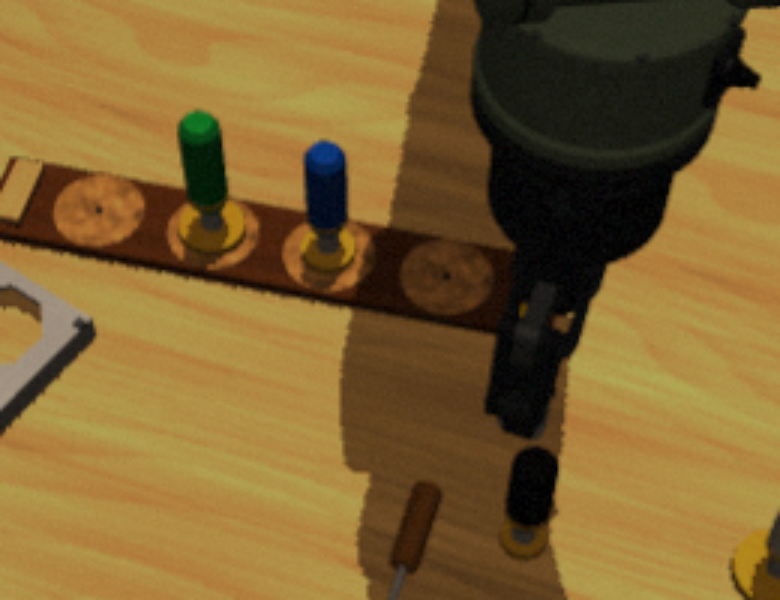

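Green (crop 212,225) and blue (327,245) both match the projected mark points, expected at (211,223) and (327,245). Black's disc at (524,535) puts it near (594,151).

```bash
python3 -m pendant '{"jaw":[0,0,0,0,0,0,0,0],"xyz":[[0.09,0.05,0.6],[0,0,0.9],[0,0,0.9],[0,0,0.9],[0,0,0.7],[0,0,0.33],[0,0,0.1],[0,0,0]],"twist":[0,0,0,0,0,0,0,0]}'
python3 -m pendant '{"jaw":[0.3,0.5,0.7,1,1,1,1,1],"xyz":[[0,0,0],[0,0,0],[0,0,0],[0,0,0],[0,0,0],[0,0,0],[0,0,0],[0,0,0]],"twist":[0,0,0,0,0,0,0,0]}'
python3 d.py 434 50.6 64.5
```

```text
t: 21.48
tool_pos: [594.1, 152.0, 54.6]
ee_rot: [2.231, 2.211, 0.001]
contact_force: [0.3, -0.5, -0.6]
finger_gap: 0.997
t: 22.48
tool_pos: [594.0, 152.0, 54.5]
ee_rot: [-2.231, -2.211, -0.0]
contact_force: [-0.8, -0.6, 5.1]
finger_gap: 0.287
t 22.475 pos [594.  152.   54.5] yaw 89.48 tilt [ 0.  0. -1.] gap 0.287 F [-0.8 -0.6  5.1]
world d [-160.  -101.4   10. ] units of 30mm in tool: [-3.43 -5.3  -0.33]
```

```bash
python3 -m pendant '{"jaw":[1,1,1,1,1,1,1,1],"xyz":[[0,0,-0.3],[0,0,-0.7],[0,0,-0.8],[-0.2,-0.3,-0.3],[-0.5,-0.7,0],[-0.6,-0.9,0],[-0.6,-0.9,0],[-0.6,-0.9,0]],"twist":[0,0,0,0,0,0,0,0]}';python3 -m pendant '{"jaw":[1,1,1,1,1],"xyz":[[-0.5,-0.8,0],[-0.33,-0.6,0],[-0.1,-0.2,0],[0,0,0],[0,0,0]],"twist":[0,0,0,0,0]}';python3 d.py 434 50.6 65
```

```text
t: 23.48
tool_pos: [480.6, 77.0, 117.2]
ee_rot: [-2.231, -2.211, 0.001]
contact_force: [1.0, -0.4, -1.8]
finger_gap: 0.291
t: 24.1
tool_pos: [434.5, 50.9, 117.2]
ee_rot: [2.231, 2.212, 0.001]
contact_force: [0.1, 0.5, -0.9]
finger_gap: 0.287
t 24.1 pos [434.5  50.9 117.2] yaw 89.5 tilt [ 0.  0. -1.] gap 0.287 F [ 0.1  0.5 -0.9]
world d [ -0.5  -0.3 -52.2] units of 30mm in tool: [-0.01 -0.02  1.74]
```

```bash
python3 -m pendant '{"jaw":[1,1,1,1,1,1,1],"xyz":[[0,0,0.4],[0,0,0.5],[0,0,0.4],[0,0,0.3],[0,0,0.1],[0,0,0.05],[0,0,0]],"twist":[0,0,0,0,0,0,0]}'
python3 -c "
from h import *
f=grab('scene','b8.png')
print(((proj(f,[[434,50.6,10],[434,50.6,18]])-[180,100])*3).round(0))
a=cv2.imread('pics/b8.png');cv2.imwrite('pics/b8c.png',cv2.resize(a[100:260,180:380],None,fx=3,fy=3))"
```

```text
t: 24.98
tool_pos: [434.2, 50.6, 64.9]
ee_rot: [2.231, 2.211, 0.001]
contact_force: [-0.7, 0.8, -0.3]
finger_gap: 0.292
[[445. 276.]
 [446. 268.]]
```

View pics/b8c.png

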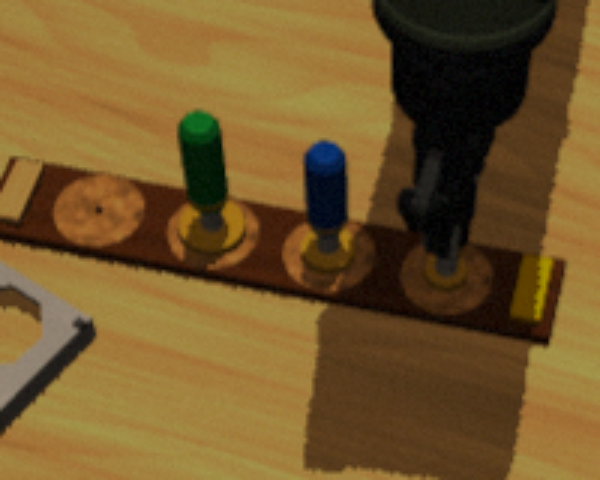

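Black's disc is at crop (446,271), centred on D. Releasing it.

```bash
python3 -m pendant '{"jaw":[1,1,0.6,0.5,0.3,0.2,0.2],"xyz":[[0,0,0.02],[0,0,0],[0,0,0],[0,0,0],[0,0,0],[0,0,0],[0,0,0]],"twist":[0,0,0,0,0,0,0]}'; python3 -m pendant '{"jaw":[0.2,0.2,0.2,0.2,0.2,0.2,0.2],"xyz":[[0,0,-0.4],[0,0,-0.8],[0,0,-0.9],[0,0,-0.9],[0,0,-0.8],[0,0,-0.3],[0,0,0]],"twist":[0,0,0,0,0,0,0]}';python3 d.py 564.8 293.3 190
```

```text
t: 25.9
tool_pos: [434.0, 50.5, 64.1]
ee_rot: [-2.231, -2.211, 0.0]
contact_force: [0.8, 0.6, -0.4]
finger_gap: 0.803
t: 26.78
tool_pos: [434.1, 50.4, 187.4]
ee_rot: [2.231, 2.211, 0.001]
contact_force: [0.2, -0.1, -0.2]
finger_gap: 0.805
t 26.775 pos [434.1  50.4 187.4] yaw 89.47 tilt [ 0.001  0.    -1.   ] gap 0.805 F [ 0.2 -0.1 -0.2]
world d [130.7 242.9   2.6] units of 30mm in tool: [ 8.13  4.28 -0.08]
```

```bash
python3 -m pendant '{"jaw":[0.2,0.2,0.2,0.2,0.2,0.2,0,0],"xyz":[[0.6,0.3,0],[0.9,0.5,0],[0.9,0.5,0],[0.9,0.5,0],[0.9,0.5,0],[0.9,0.5,0],[0.9,0.4,0],[0.9,0.4,0]],"twist":[0,0,0,0,0,0,0,0]}';python3 -m pendant '{"jaw":[0,0,0,0,0],"xyz":[[0.7,0.4,0],[0.4,0.25,0],[0.1,0.03,0],[0,0,0],[0,0,0]],"twist":[0,0,0,0,0]}';python3 d.py 564.8 293.3 67
python3 -c "
from h import *
f=grab('scene','b9.png')
for z in (4,110): print(z,((proj(f,[[564.8,293.3,z]])-[300,120])*3).round(0))
a=cv2.imread('pics/b9.png');cv2.imwrite('pics/b9c.png',cv2.resize(a[120:320,300:560],None,fx=3,fy=3))"
```

```text
t: 27.78
tool_pos: [543.9, 257.3, 185.8]
ee_rot: [-2.231, -2.211, 0.003]
contact_force: [1.0, -0.1, -0.2]
finger_gap: 1.0
t: 28.4
tool_pos: [564.5, 291.7, 187.0]
ee_rot: [2.232, 2.211, -0.001]
contact_force: [0.6, -0.9, 0.6]
finger_gap: 0.997
t 28.4 pos [564.5 291.7 187. ] yaw 89.46 tilt [-0. -0. -1.] gap 0.997 F [ 0.6 -0.9  0.6]
world d [   0.3    1.6 -120. ] units of 30mm in tool: [0.05 0.01 4.  ]
4 [[412. 507.]]
110 [[456. 416.]]
```

View pics/b9c.png

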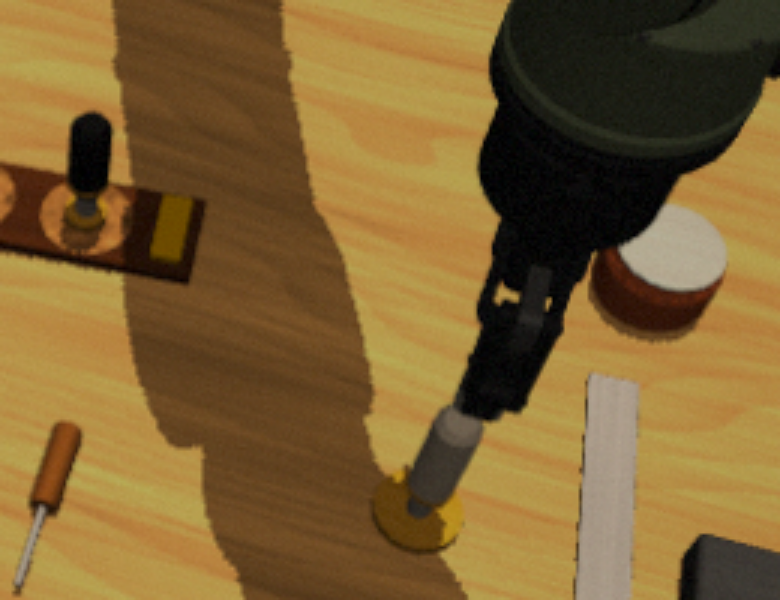

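Black stands upright on D (crop 88,205). White's disc is at (418,508), so it's about 2 mm further in +y. Going down with that correction.

```bash
python3 -m pendant '{"jaw":[0,0,0,0,0,0,0,0],"xyz":[[0.08,0.01,0.6],[0,0,0.9],[0,0,0.9],[0,0,0.8],[0,0,0.5],[0,0,0.2],[0,0,0.1],[0,0,0]],"twist":[0,0,0,0,0,0,0,0]}'
python3 -m pendant '{"jaw":[0.3,0.5,0.7,1,1,1,1,1],"xyz":[[0,0,0],[0,0,0],[0,0,0],[0,0,0],[0,0,0],[0,0,0],[0,0,0],[0,0,0]],"twist":[0,0,0,0,0,0,0,0]}'
python3 d.py 460.7 -182 77
```

```text
t: 29.45
tool_pos: [565.1, 294.9, 67.5]
ee_rot: [2.231, 2.211, 0.001]
contact_force: [0.2, 0.8, -0.2]
finger_gap: 1.005
t: 30.45
tool_pos: [565.0, 294.8, 67.2]
ee_rot: [-2.231, -2.211, -0.0]
contact_force: [-0.0, -0.1, 4.6]
finger_gap: 0.288
t 30.45 pos [565.  294.8  67.2] yaw 89.48 tilt [ 0.  0. -1.] gap 0.288 F [-0.  -0.1  4.6]
world d [-104.3 -476.8    9.8] units of 30mm in tool: [-15.92  -3.33  -0.33]
```

```bash
python3 -m pendant '{"jaw":[1,1,1,1,1,1,1,1],"xyz":[[0,0,-0.3],[0,0,-0.7],[0,0,-0.9],[0,0,-0.9],[-0.3,0,-0.5],[-0.6,0,0],[-0.9,0,0],[-0.9,0,0]],"twist":[0,0,0,0,0,0,0,0]}';python3 -m pendant '{"jaw":[1,1,1,1,1,1,1,1],"xyz":[[-0.9,0,0],[-0.9,0,0],[-0.9,0,0],[-0.9,0,0],[-0.9,0,0],[-0.9,0,0],[-0.9,0,0],[-0.9,0,0]],"twist":[0,0,0,0,0,0,0,0]}';python3 d.py 460.7 -182 77
```

```text
t: 31.45
tool_pos: [563.7, 211.3, 165.0]
ee_rot: [-2.232, -2.21, 0.003]
contact_force: [0.9, 0.2, -2.1]
finger_gap: 0.288
t: 32.45
tool_pos: [561.2, -4.5, 165.1]
ee_rot: [-2.232, -2.21, 0.002]
contact_force: [0.9, -0.5, -1.5]
finger_gap: 0.287
t 32.45 pos [561.2  -4.5 165.1] yaw 89.44 tilt [-0.002 -0.    -1.   ] gap 0.287 F [ 0.9 -0.5 -1.5]
world d [-100.5 -177.5  -88.1] units of 30mm in tool: [-5.95 -3.29  2.94]
```

```bash
python3 -m pendant '{"jaw":[1,1,1,1,1,1,1,1],"xyz":[[-0.9,0,0],[-0.9,0,0],[-0.9,0,0],[-0.9,0,0],[-0.8,-0.3,0],[-0.6,-0.6,0],[-0.4,-0.8,0.2],[0,-0.8,0.4]],"twist":[0,0,0,0,0,0,0,0]}';python3 -m pendant '{"jaw":[1,1,1,1],"xyz":[[0,-0.6,0.4],[0,-0.2,0.3],[0,0,0.2],[0,0,0]],"twist":[0,0,0,0]}';python3 d.py 460.7 -182 77.3
```

```text
t: 33.45
tool_pos: [483.6, -165.3, 147.2]
ee_rot: [-2.233, -2.208, 0.001]
contact_force: [1.0, -0.2, -2.3]
finger_gap: 0.292
t: 33.95
tool_pos: [461.5, -163.6, 120.6]
ee_rot: [-2.231, -2.21, 0.001]
contact_force: [0.4, 0.4, -1.5]
finger_gap: 0.287
t 33.95 pos [ 461.5 -163.6  120.6] yaw 89.47 tilt [-0.001  0.    -1.   ] gap 0.287 F [ 0.4  0.4 -1.5]
world d [ -0.8 -18.4 -43.3] units of 30mm in tool: [-0.62 -0.02  1.44]
```

```bash
python3 -m pendant '{"jaw":[1,1,1,1,1,1,1,1],"xyz":[[-0.3,-0.01,0],[-0.3,-0.01,0],[-0.02,0,0.3],[0,0,0.4],[0,0,0.4],[0,0,0.22],[0,0,0.12],[0,0,0]],"twist":[0,0,0,0,0,0,0,0]}'
python3 d.py 460.7 -182 77.3
python3 -c "
from h import *
f=grab('scene','b10.png')
print(((proj(f,[[460.7,-182,10],[460.7,-182,18]])-[180,100])*3).round(0))
a=cv2.imread('pics/b10.png');cv2.imwrite('pics/b10c.png',cv2.resize(a[100:260,180:380],None,fx=3,fy=3))"
```

```text
t: 34.95
tool_pos: [461.1, -181.8, 77.8]
ee_rot: [-2.231, -2.211, -0.0]
contact_force: [-1.1, 0.5, -1.9]
finger_gap: 0.288
t 34.95 pos [ 461.1 -181.8   77.8] yaw 89.49 tilt [-0.  0. -1.] gap 0.288 F [-1.1  0.5 -1.9]
world d [-0.4 -0.2 -0.5] units of 30mm in tool: [-0.01 -0.01  0.02]
[[ 98. 209.]
 [ 96. 202.]]
```

View pics/b10c.png

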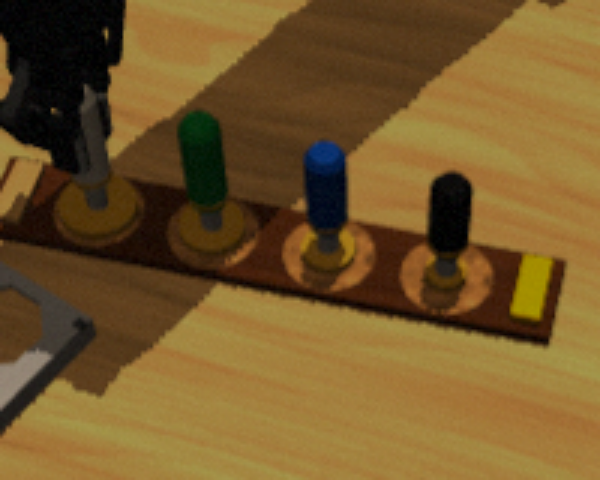

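White's disc is centred on A at crop (98,206), against a projected (97,205). I'll release it, retreat up and to the right, and check.

```bash
python3 -m pendant '{"jaw":[1,1,0.6,0.5,0.3,0.2,0.2],"xyz":[[0,0,0.03],[0,0,0],[0,0,0],[0,0,0],[0,0,0],[0,0,0],[0,0,0]],"twist":[0,0,0,0,0,0,0]}'; python3 -m pendant '{"jaw":[0.2,0.2,0.2,0.2,0.2,0.2,0.2],"xyz":[[0,0,-0.4],[0,0,-0.8],[0,0,-0.9],[0,0,-0.9],[0,0,-0.8],[0,0,-0.3],[0,0,0]],"twist":[0,0,0,0,0,0,0]}'; python3 -m pendant '{"jaw":[0.2,0.2,0.2,0.2,0.2,0.2,0.2,0.2],"xyz":[[-0.6,0,0],[-0.9,0,0],[-0.9,0,0],[-0.9,0,0],[-0.9,0,0],[-0.9,0,0],[-0.9,0,0],[-0.4,0,0]],"twist":[0,0,0,0,0,0,0,0]}'; python3 -m pendant '{"jaw":[0.2,0.2,0.2,0.2],"xyz":[[0,0,0],[0,0,0],[0,0,0],[0,0,0]],"twist":[0,0,0,0]}'
python3 - <<'E'
from meas import *
f=grab('top','c1.png');a=cv2.imread('pics/c1.png');cv2.imwrite('pics/c1c.png',cv2.resize(a[240:340,260:520],None,fx=3,fy=3))
for n,p,H in(('bk',(434,50.6),102),('bl',(442.7,-26.9),108),('g',(451.6,-104.5),114),('w',(460.7,-182),120)): print(n,((proj(f,[[*p,10],[*p,18],[*p,H]])-[260,240])*3).round(0).tolist())
g=grab('scene','c2.png');a=cv2.imread('pics/c2.png');cv2.imwrite('pics/c2c.png',cv2.resize(a[100:260,180:380],None,fx=3,fy=3))
E
```

```text
t: 35.88
tool_pos: [461.0, -181.9, 77.0]
ee_rot: [-2.231, -2.211, -0.0]
contact_force: [-0.1, -0.6, -0.5]
finger_gap: 0.803
t: 36.75
tool_pos: [461.0, -182.0, 200.2]
ee_rot: [2.231, 2.211, 0.0]
contact_force: [-0.2, -0.2, -0.4]
finger_gap: 0.801
t: 37.75
tool_pos: [458.3, -375.9, 198.9]
ee_rot: [-2.233, -2.208, 0.001]
contact_force: [0.5, 0.7, -0.8]
finger_gap: 0.799
t: 38.25
tool_pos: [459.5, -373.5, 200.1]
ee_rot: [-2.231, -2.212, -0.0]
contact_force: [-0.7, -0.6, -1.0]
finger_gap: 0.8
bk [[182.0, 189.0], [182.0, 190.0], [183.0, 204.0]]
bl [[327.0, 174.0], [329.0, 175.0], [348.0, 188.0]]
g [[472.0, 159.0], [475.0, 160.0], [517.0, 172.0]]
w [[617.0, 144.0], [621.0, 144.0], [688.0, 154.0]]
```

View pics/c1c.png

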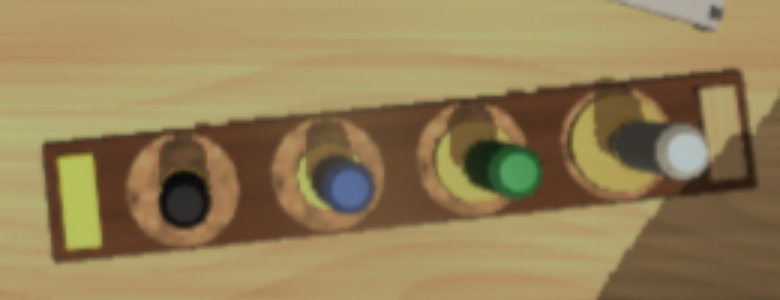

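View pics/c2c.png

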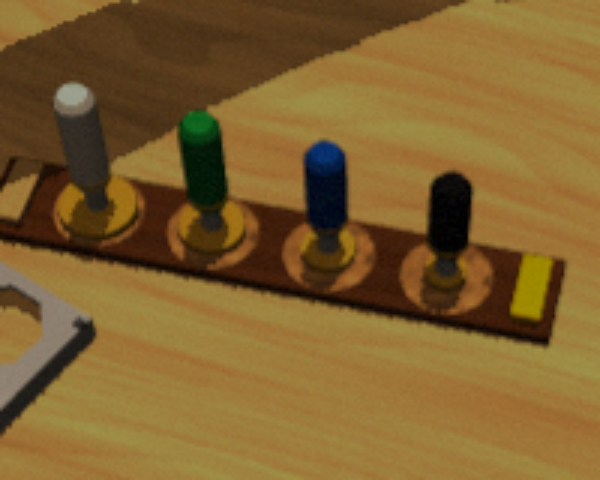

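All four handle tops match their projected positions within 5 crop px (about 2.5 mm): black (185,199), blue (347,187), green (516,173) and white (683,152). The discs are centred on the marks and the arm is clear.

```bash
python3 -c "
from rig import ctrl
print(ctrl.sign_off())"
```

```text
the job is handed in; nothing more can be done
None
```

All four stamps are standing upright on the row board, released, and the job is handed in at about 38 s of the 106 s allowed. From the yellow block, which is at the D end, the order is black on D, blue on C, green on B and white on A. I slid blue along the slot to the hanger's wide end before lifting it out.

**Final position check:** with the arm moved clear, both camera views showed every stamp upright. In the top view the handle tops lay within about 2.5 mm of where they should be, against the 13 mm allowed. The camera calibration (about 2 mm) limits how closely this can be known.

**Forces:** the readings at the end of each move never exceeded about 6 N.

**Checks that disagreed:** the first position estimates for black differed by up to about 5 mm between methods. White's differed by about 2 mm. I corrected both from a second look before grasping. The one automatic check of the yellow block's position found nothing, so I placed it by eye; it is clearly visible next to mark D in both views.

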